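# Hang the second lead-bending gauge on the hook

### The arm

A 6-joint arm with a two-finger parallel gripper is mounted at the origin on a cart in front of the work surface, level with it; the furniture and walls round the work are solid. World frame = base frame: x ahead of the robot, y to its left, z up, the work surface at z = 0. Lengths are in mm, angles in degrees, forces in N, time in s.
With the tool pointing down it reaches from about 225 to 725 mm from the base axis. Payload 3.1 kg.
Tool frame: the origin (TCP) lies at the very end of the fingers, on their centre line; the grasp point (between the pads) lies 19 mm behind it; z points along the fingers, y is the line along which they close (so a half turn about z gives the same grasp; the last joint's range is limited). The gripper opens to 85 mm and grips with 20 to 120 N. Pads are 22 mm wide; open, the fingers measure 114 mm over their backs; the gripper's body (76 mm by 85 mm) begins 54 mm behind the grasp point. The pads swing forward as they close: fully open they stand 13 mm farther back than shut.
Start: joints at [58.912, 2.75, 5.684, 92.934, 0, 82.678], TCP at [211.585, 480.468, 231.312] pointing down, gripper open.
Joint ranges: [-166.93, 166.93], [-56.73, 111.36], [-69.38, 81.34], [-121.58, 131.49], [-85.45, 84.26], [-180, 180]. Speed limits (degrees/s): [159.86, 159.86, 180, 180, 180, 180].

### API

Orientations are given as [roll, pitch, yaw] about the fixed x, y, z axes, in that order (R = Rz(yaw) Ry(pitch) Rx(roll)).
In Python, from cell import r, optics, job gives the robot as it stands.
- The arm moves only by the shell command python3 -m handwheel 'ROWS' [FORCE]. ROWS is a JSON object of lists of equal length, an entry for each row: "offset": the shift along the tool's x, y, z in mm, a list of three; "twist": the turn about the tool's z in rad; "gripper": the opening, from 0 (shut) to 1 (fully open). A call has 1 to 5 rows; each row shifts and turns the commanded pose from where the row before left it, along the tool's axes as they then stand; what a row does not reach is not made up. A row lasts 1/8 s, in which the tool goes at most 62.5 mm and 10.7 degrees, less where a joint would pass 70% of its speed; a pose out of reach is approached as far as the arm can. A call with a gripper value outside its range is refused whole. The fingers move at their own pace and stop on an object; FORCE is the grip in N (left out, the last holds). Time passes only in rows, so rows that do not move let the fingers close. It gives the time, the measured TCP pose, the force, the opening and the grip force at its end, in the units of the state.
- r.get_obs(): the state, without advancing time (a new reading comes with each control period).
- optics.read_camera(name): name is "side" or "top"; returns the picture (384x512x3 uint8, blue, green, red); there is no depth.
- optics.camera_info(name): a dict with "fx", "fy", "cx", "cy" (pixels), "eye" and "rotation" of the camera in the world. Camera axes: x right, y down, z forward; pixel columns grow to the right and rows downward; lengths in mm; the calibration is good to about 2 mm. A picture is of the moment at which its call begins. camera_info takes no time and is no camera call.
- job.job_done(): hands the job in; it is judged then, once.
The state is a dict: "time": time; "qpos": joint angles; "qvel": joint speeds; "effort": joint torques, N m; "tcp_pos": TCP position; "tcp_rot": TCP orientation; "ft_force": force on the tool from outside, world axes, zero at the start; "moment": the same for the moment, N m; "finger_gap": opening from 0.0 (shut) to 1.0 (fully open); "grip_force": force on a finger pad.
Only numpy, scipy, OpenCV 4.12 (cv2) and the standard library are available. Lean on these libraries where they do the work, as an engineer would, in place of code of your own. Each camera call takes 0.05 s, during which the arm holds its last target. There are 200 camera calls.

### The job

Take the lead-bending gauge out of the slotted block and hang it by its window on the hook bar of the stand, in front of the gauge that already hangs there. Feel for the narrow notch in the top of the bar and let the gauge seat fully in it, hanging upright, then let go. Be gentle with the bar, do not knock or shift the gauge that already hangs, and leave the other things on the bench where they are.

Things in the scene. Friction and masses are not known exactly. Their poses are not given: they have to be found in the camera images.
- spare_gauge: The gauge to hang: flat aluminium plate 8 mm thick (x), 46 wide (y), 127 tall (z), about 90 g; x faces alike. From the bottom: tail 20 mm wide (z 0-34), step 32 wide (34-50), frame 46 wide (50-97) with a through-window 26 wide (z 56-90), gripping tab 26 wide (97-127). Origin: middle of the bottom end. Starts upright, tail 26 mm deep in the block's slot (play 0.7 mm): lift straight up.
- spare_gauge_edge (a point): Middle of the upper edge of the spare gauge's window, by which it hangs: 90 mm above its origin, 37 mm below the top of the tab. Axes as the gauge.
- hung_gauge: The gauge that already hangs: a second, identical one, upright on the bar in its wide rear bay, facing like the stand; origin at the middle of its bottom end. It is loose in that bay, so its place does not tell where the notch is.
- hung_gauge_edge (a point): Middle of the upper edge of the hung gauge's window, 90 mm above its origin; it rests on the floor of the rear bay.
- slot_block: Fixed grey plastic block 60 x 90 x 34 mm with one upright slot in the middle of its top for a gauge's tail, 26 mm deep; origin under its centre, the slot's long side along its y.
- hook_stand: Fixed stand: foot 170 x 100 x 12 mm, origin under its middle, z up; post and black clamping head (34 x 40 mm, at x +60 mm, top at 187 mm). The head holds a stiff, level steel hook bar at y = 0 that points along -x: 10 mm wide, underside at 156 mm, top at 170 mm. The bar sits up to 11 mm further in or out, unreported; about 40 N along it makes it slip.
- bar_guess (a point): Point of the stand on the bar's top line (z 170 mm, x -30 mm), the mean place of the notch's middle, which truly lies up to 11 mm ahead of or behind it: find it by feel or look. Along the bar from its free end: nose 6 mm thick, rising to 178 mm; land 23.5 mm; NOTCH 11 mm long, floor at 164 mm; land 16 mm; rear bay 34 mm long, floor at 164 mm, holding the first gauge; land.
- parts_dish: Bystander: round metal dish of small parts, 68 x 69 x 14 mm, origin under its centre.
- side_cutters: Bystander: red-handled cutters lying flat, 47 x 140 x 14 mm.
- screwdriver_a: Bystander: red-handled screwdriver lying flat, 26 x 160 x 25 mm.
Things that resemble listed ones, but are neither listed nor needed, are in the scene too. What is shaped like the hung_gauge but red is not meant. Leave any blue or orange look-alike of the spare_gauge alone.

How it is judged:
By the outcome, as a careful person would: the job done as asked, in the order asked, and still so for the second after the job is handed in, with the robot touching nothing.
It also fails if it takes over 56 s, if anything falls off the work surface, if the arm or the gripper's body presses on something with over 40 N, if the wrist force passes 120 N, or if a joint passes its speed limit or range.

## Working session

There is one attempt and no reset: what is moved stays moved. The work goes in short steps, Python scripts to look and compute and a shell command to move; the robot and the scene stay as the last step left them, time stands still between calls to the robot, and variables do not carry over. Pictures are saved under pics/ and viewed, at most 10 in all, crops included, and the job is handed in when it is done.

```bash
ls; mkdir -p pics; python3 - <<'E'
from cell import r,optics,job
import cv2,numpy as np
o=r.get_obs();print(o)
for n in("side","top"):
    cv2.imwrite(f"pics/{n}0.png",cv2.resize(optics.read_camera(n),None,fx=1.5,fy=1.5,interpolation=cv2.INTER_CUBIC));print(n,optics.camera_info(n))
E
```

```text
pics
{'time': 0.0, 'qpos': array([ 5.89132949e+01,  2.79435252e+00,  5.59204600e+00,  9.29344223e+01,
       -3.21362369e-04,  8.26778309e+01]), 'qvel': array([-0.01999747,  0.07866556,  0.07059107,  0.04796097,  0.03863682,
       -0.07027708]), 'effort': array([ 6.11069172e-04, -3.38779950e+01,  3.20016146e+01,  1.98519701e-02,
       -7.83562791e-05,  4.58525591e-06]), 'tcp_pos': array([211.25552069, 479.94978974, 230.10771528]), 'tcp_rot': array([-1.79864345e+02, -1.71071154e-02,  1.56235444e+02]), 'ft_force': array([-0.29323373, -0.33380609, -0.20713848]), 'moment': array([-0.02212715,  0.03815852,  0.00570407]), 'grip_force': 0.0, 'finger_gap': 1.0019245246609643}
side {'fx': 366.80990034085784, 'fy': 366.80990034085784, 'cx': 255.85175207525063, 'cy': 193.26412209933014, 'eye': array([-366.0710545 , -227.75365721,  734.7457867 ]), 'rotation': array([-125.56409845,    1.36181268,  -74.15905096])}
top {'fx': 401.77845759764284, 'fy': 401.77845759764284, 'cx': 250.34150806974145, 'cy': 200.47510164075538, 'eye': array([ 325.88441029,   40.96316896, 1116.82669484]), 'rotation': array([-1.72871451e+02, -5.91436635e-02, -8.87143678e+01])}
```

View pics/top0.png

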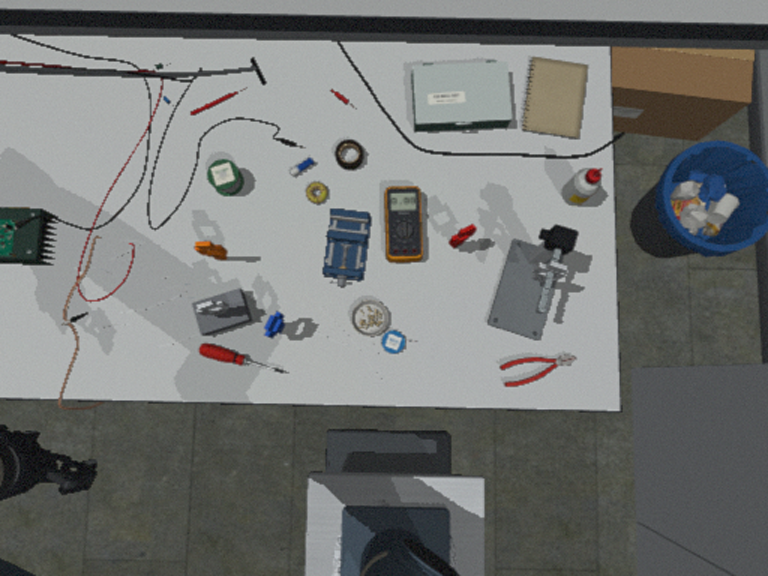

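View pics/side0.png

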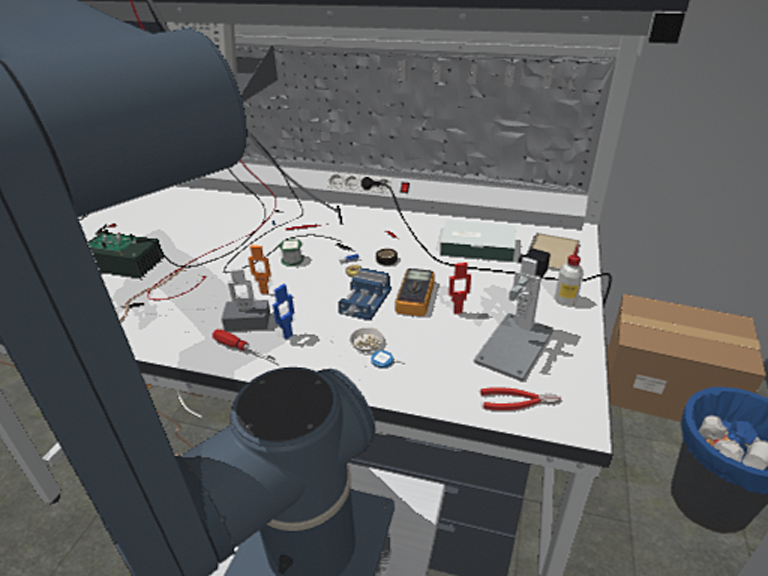

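Top view: grey block with the gauge at about (222,312), stand foot at about (520,290), black head at (558,238), bar running towards (545,310). The blue, orange and red look-alikes are separate. I'll zoom in next.

```bash
cat > h.py <<'E'
import numpy as np,cv2
from scipy.spatial.transform import Rotation as R
from cell import r,optics,job
def cam(n):
    i=optics.camera_info(n);return i,R.from_euler('xyz',i['rotation'],degrees=True).as_matrix()
def ray(n,uv):
    i,M=cam(n);uv=np.atleast_2d(uv).astype(float)
    d=np.c_[(uv[:,0]-i['cx'])/i['fx'],(uv[:,1]-i['cy'])/i['fy'],np.ones(len(uv))]@M.T
    return np.array(i['eye']),d
def onz(n,uv,z):
    e,d=ray(n,uv);return e+d*((z-e[2])/d[:,2])[:,None]
def proj(n,P):
    i,M=cam(n);q=(np.atleast_2d(P)-i['eye'])@M
    return np.c_[q[:,0]/q[:,2]*i['fx']+i['cx'],q[:,1]/q[:,2]*i['fy']+i['cy']]
def tri(a,b):
    (e1,d1),(e2,d2)=ray('top',a),ray('side',b);d1,d2=d1[0]/np.linalg.norm(d1),d2[0]/np.linalg.norm(d2)
    t=np.linalg.lstsq(np.c_[d1,-d2],e2-e1,rcond=None)[0];p,q=e1+t[0]*d1,e2+t[1]*d2
    return (p+q)/2,np.linalg.norm(p-q)
E
python3 - <<'E'
from h import *
t=optics.read_camera('top');s=optics.read_camera('side')
cv2.imwrite('t.png',t);cv2.imwrite('s.png',s)
f=lambda im,x,y,w,h,k:cv2.resize(im[y:y+h,x:x+w],None,fx=k,fy=k,interpolation=cv2.INTER_CUBIC)
a=np.hstack([f(t,122,180,50,60,5),f(t,318,142,75,90,300/90)])
b=np.hstack([f(s,140,170,50,60,5),f(s,310,160,75,90,300/90)])
cv2.imwrite('pics/z1.png',np.vstack([a,b])); print(a.shape)
E
```

```text
(300, 500, 3)
```

View pics/z1.png

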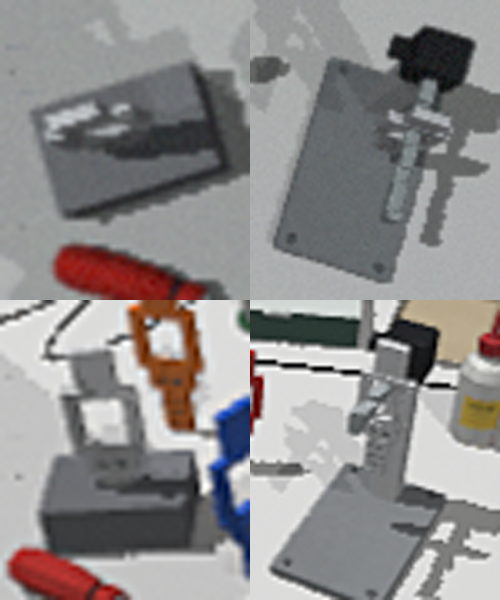

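Crops: block top face spans about (35,108)-(192,63)-(228,165) in the zoomed top crop. The side view shows the tab top near (95,352). The foot, the bar (nose about (395,215) to head (428,85)) and the hung gauge across it at about (418,118) are all visible.

```bash
python3 - <<'E'
from h import *
t=cv2.imread('t.png');s=cv2.imread('s.png')
f=lambda im,x,y,w,h,k:cv2.resize(im[y:y+h,x:x+w],None,fx=k,fy=k,interpolation=cv2.INTER_CUBIC)
a=np.hstack([f(t,124,188,50,40,8),f(t,340,145,40,66,400*8/320*0.48*1.0) if 0 else cv2.copyMakeBorder(f(t,346,148,35,66,9),0,0,0,0,0)[:320*2][:594]][:1])
b=f(t,346,160,34,50,11)
c=f(s,145,175,40,50,11)
g=np.zeros((550,800,3),np.uint8);g[:,:374]=b;g[:,380:380+400]=cv2.resize(c,None,fx=400/440,fy=1)if 0 else c[:,:400]
for im,ox in((g,0),):
    g=np.clip(g.astype(float)*1.5-20,0,255).astype(np.uint8)
cv2.imwrite('pics/z2.png',g)
cv2.imwrite('pics/z3.png',np.clip(np.vstack([f(t,124,188,50,40,10)[:,:500]])*1.5,0,255))
E
```

```text
[ WARN:0@0.219] global loadsave.cpp:1063 imwrite_ Unsupported depth image for selected encoder is fallbacked to CV_8U.
```

View pics/z2.png

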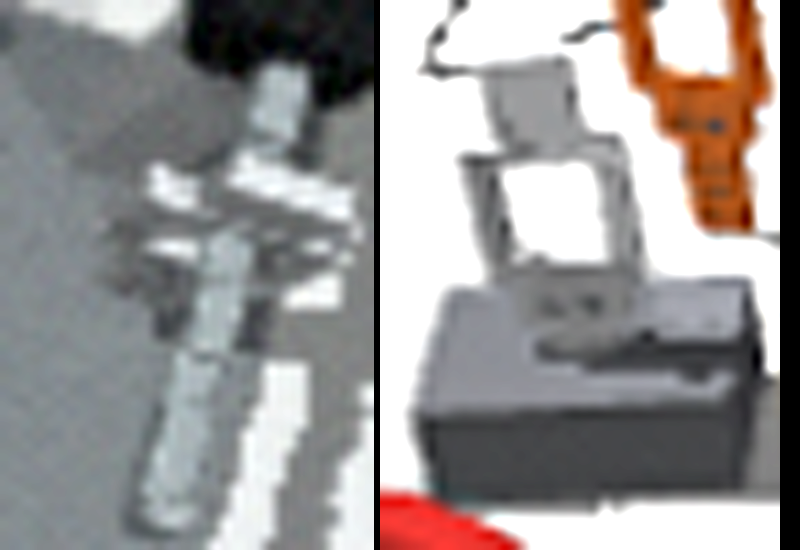

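View pics/z3.png

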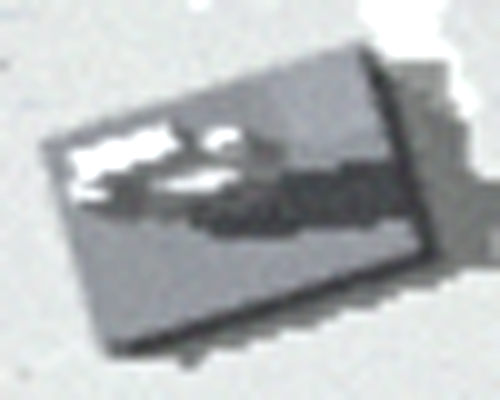

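Zooms: block top-face corners at (45,145), (360,45), (425,248), (105,348). The bar nose end is near (165,525), with a dark line, probably a notch edge, at (205,355). The gauge stands in the slot and its tab top is visible in the side view.

```bash
python3 - <<'E'
from h import *
np.set_printoptions(precision=1,suppress=True)
S=lambda p,k,o:(np.array(p,float)+.5)/k-.5+np.array(o)
bt=onz('top',S([(45,145),(360,45),(425,248),(105,348)],10,(124,188)),34)
print(bt,bt.mean(0),np.linalg.norm(np.diff(bt,axis=0),axis=1))
d=(bt[0]+bt[3]-bt[1]-bt[2])/2;print('block y axis yaw-90',np.degrees(np.arctan2(d[1],d[0]))-90)
ft=onz('top',S([(81,58),(25,243),(138,282)],10/3,(318,142)),12)
print(ft,np.linalg.norm(np.diff(ft,axis=0),axis=1));dx=ft[0]-ft[1];yaw=np.arctan2(dx[1],dx[0]);print('stand yaw',np.degrees(yaw),'centre',(ft[0]+ft[2])/2)
# side view tab corners of spare: right panel offset 380
sb=S([(487-380,70),(570-380,60)],11,(145,175));print('side tab top on z=135',onz('side',sb,135))
# side block top corners
print('side block',onz('side',S([(440-380,292),(750-380,283),(735-380,410),(415-380,412)],11,(145,175)),34))
for p,z in(((165,525),178),((167,490),178),((205,355),170),((180,352),170),((240,352),170),((215,450),170),((245,300),170),((310,100),170)):
    P=onz('top',S([p],11,(346,160)),z)[0]
    c=(ft[0]+ft[2])/2;v=P-c;print(p,P,'stand xy',v[0]*np.cos(yaw)+v[1]*np.sin(yaw),-v[0]*np.sin(yaw)+v[1]*np.cos(yaw))
print(R.from_euler('xyz',r.get_obs()['tcp_rot'],degrees=True).as_matrix())
E
```

```text
[[449.5 374.6  34. ]
 [478.8 290.5  34. ]
 [423.8 270.1  34. ]
 [394.8 355.1  34. ]] [436.7 322.6  34. ] [89.  58.7 89.8]
block y axis yaw-90 19.04072685057821
[[ 587.1 -211.6   12. ]
 [ 429.6 -164.4   12. ]
 [ 399.4 -257.5   12. ]] [164.4  98. ]
stand yaw -16.71011846390575 centre [ 493.2 -234.6   12. ]
side tab top on z=135 [[425.1 327.  135. ]
 [435.1 307.2 135. ]]
side block [[448.4 375.9  34. ]
 [474.7 288.7  34. ]
 [418.6 266.5  34. ]
 [395.6 354.3  34. ]]
(165, 525) [ 433.  -216.7  178. ] stand xy -62.78221226837919 -0.17932920705498745
(167, 490) [ 440.6 -217.2  178. ] stand xy -55.41014845883821 1.4959309261231244
(205, 355) [ 471.2 -228.   170. ] stand xy -22.997918451476092 -0.021082136967431886
(180, 352) [ 471.7 -222.6  170. ] stand xy -24.04034404143394 5.310418522284603
(240, 352) [ 472.  -235.6  170. ] stand xy -20.02274538603847 -7.051185308141011
(215, 450) [ 450.5 -229.9  170. ] stand xy -42.274146937678985 -7.787466623571186
(245, 300) [ 483.4 -236.8  170. ] stand xy -8.719721756870051 -4.9534194112445284
(310, 100) [ 527.9 -251.6  170. ] stand xy 38.154384512501835 -6.324716512118329
[[-0.9  0.4 -0. ]
 [ 0.4  0.9 -0. ]
 [ 0.  -0.  -1. ]]
```

```bash
python3 -m handwheel '{"offset":[[-53.9,-10.8,0],[-53.9,-10.8,0],[-53.9,-10.8,0],[-53.9,-10.8,0],[-53.9,-10.8,0]],"twist":[0,0,0,0,0],"gripper":[0.65,0.65,0.65,0.65,0.65]}' 30; python3 -m handwheel '{"offset":[[0,0,0],[0,0,0],[0,0,0],[0,0,0],[0,0,0]],"twist":[-0.186,-0.186,-0.186,-0.186,0],"gripper":[0.65,0.65,0.65,0.65,0.65]}'
```

```text
time: 0.82
tcp_pos: [437.7, 321.2, 231.1]
tcp_rot: [180.0, -0.0, 156.2]
ft_force: [-0.3, 0.4, 0.4]
finger_gap: 0.65
grip_force: 0.0
time: 1.45
tcp_pos: [436.3, 322.3, 231.0]
tcp_rot: [-180.0, -0.0, -161.3]
ft_force: [-0.5, -0.6, -0.6]
finger_gap: 0.65
grip_force: 0.0
```

```bash
python3 -m handwheel '{"offset":[[0,0,40],[0,0,36],[0,0,0]],"twist":[0,0,0],"gripper":[0.65,0.65,0.65]}'; python3 - <<'E'
from h import *
s=optics.read_camera('side');cv2.imwrite('s.png',s)
cv2.imwrite('pics/g1.png',cv2.resize(s[130:230,120:220],None,fx=6,fy=6,interpolation=cv2.INTER_CUBIC))
E
```

```text
time: 1.82
tcp_pos: [433.8, 321.0, 151.4]
tcp_rot: [-179.9, -0.5, -161.3]
ft_force: [-0.1, -0.6, 0.7]
finger_gap: 0.654
grip_force: 0.0
```

View pics/g1.png

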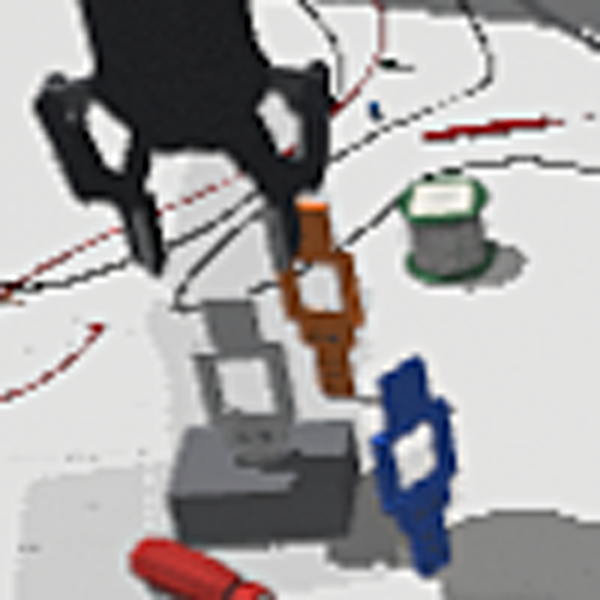

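Side crop: finger tips at (153,270) and (287,262), straddling the tab (top at (205-255,303)). Blue and orange are clear of the fingers.

```bash
python3 - <<'E'
from h import *
S=lambda p:(np.array(p,float)+.5)/6-.5+np.array((120,130))
print('tab mid',onz('side',S([(230,303),(205,304),(255,301)]),135).round(1))
print(r.get_obs()['tcp_pos'])
for z in(152,156,160):print(z,onz('side',S([(220,266)]),z).round(1))
E
```

```text
tab mid [[431.8 318.5 135. ]
 [428.  330.3 135. ]
 [436.5 307.1 135. ]]
[435.29301606 321.80286949 154.01675436]
152 [[438.3 324.1 152. ]]
156 [[432.8 320.3 156. ]]
160 [[427.3 316.5 160. ]]
```

```bash
python3 -m handwheel '{"offset":[[0,0,25],[0,0,22],[0,0,0],[0,0,0]],"twist":[0,0,0,0],"gripper":[0.65,0.65,0.65,0.65]}'; python3 -m handwheel '{"offset":[[0,0,0],[0,0,0],[0,0,0],[0,0,0]],"twist":[0,0,0,0],"gripper":[0.25,0.25,0.25,0.25]}' 25
```

```text
time: 2.38
tcp_pos: [437.8, 323.1, 110.7]
tcp_rot: [180.0, 0.2, -161.2]
ft_force: [0.5, -0.5, 0.1]
finger_gap: 0.65
grip_force: 0.0
time: 2.88
tcp_pos: [437.3, 323.1, 109.9]
tcp_rot: [179.9, 0.2, -161.1]
ft_force: [-0.0, 0.3, 5.1]
finger_gap: 0.298
grip_force: 26.7
```

```bash
python3 -m handwheel '{"offset":[[0,0,0],[0,0,-5],[0,0,-10],[0,0,-15]],"twist":[0,0,0,0],"gripper":[0.2,0.2,0.2,0.2]}' 60; python3 -m handwheel '{"offset":[[0,0,-30],[0,0,-30],[0,0,-30],[0,0,-30],[0,0,0]],"twist":[0,0,0,0,0],"gripper":[0.2,0.2,0.2,0.2,0.2]}'
```

```text
time: 3.38
tcp_pos: [436.2, 322.1, 138.2]
tcp_rot: [-180.0, -0.1, -161.1]
ft_force: [-0.4, 0.1, -0.9]
finger_gap: 0.287
grip_force: 59.1
time: 4.0
tcp_pos: [437.5, 322.9, 262.0]
tcp_rot: [180.0, 0.3, -161.1]
ft_force: [0.3, -0.5, -1.3]
finger_gap: 0.287
grip_force: 59.1
```

```bash
python3 -m handwheel '{"offset":[[23.2,-54.1,0],[23.2,-54.1,0],[23.2,-54.1,0],[23.2,-54.1,0],[23.2,-54.1,0]],"twist":[0,0,0,0,0],"gripper":[0.2,0.2,0.2,0.2,0.2]}'; python3 -m handwheel '{"offset":[[23.2,-54.1,0],[23.2,-54.1,0],[23.2,-54.1,0],[23.2,-54.1,0],[0,0,0]],"twist":[0,0,0,0,0],"gripper":[0.2,0.2,0.2,0.2,0.2]}';python3 -m handwheel '{"offset":[[0,0,0],[0,0,0],[0,0,0],[0,0,0],[0,0,0]],"twist":[0.155,0.155,0.155,0.156,0],"gripper":[0.2,0.2,0.2,0.2,0.2]}'
```

```text
time: 4.62
tcp_pos: [412.8, 27.3, 256.7]
tcp_rot: [180.0, -0.1, -161.1]
ft_force: [1.3, -0.4, -0.4]
finger_gap: 0.29
grip_force: 59.3
time: 5.25
tcp_pos: [394.6, -209.0, 256.1]
tcp_rot: [179.9, -0.2, -161.5]
ft_force: [-0.8, 1.1, -0.9]
finger_gap: 0.288
grip_force: 59.4
time: 5.88
tcp_pos: [395.9, -204.5, 257.3]
tcp_rot: [179.9, -0.1, 163.5]
ft_force: [-0.3, -0.9, -1.2]
finger_gap: 0.291
grip_force: 59.4
```

```bash
python3 -m handwheel '{"offset":[[0,0,30],[0,0,32],[0,0,0],[0,0,0]],"twist":[0,0,0,0],"gripper":[0.2,0.2,0.2,0.2]}'; python3 - <<'E'
from h import *
t=optics.read_camera('top');s=optics.read_camera('side');cv2.imwrite('s.png',s);cv2.imwrite('t.png',t)
f=lambda im,x,y,w,h,k:cv2.resize(im[y:y+h,x:x+w],None,fx=k,fy=k,interpolation=cv2.INTER_CUBIC)
cv2.imwrite('pics/g2.png',np.hstack([f(t,325,145,66,94,6),f(s,300,150,66,94,6)]))
print(r.get_obs()['tcp_pos'],r.get_obs()['tcp_rot'])
E
```

```text
time: 6.38
tcp_pos: [396.5, -205.6, 197.1]
tcp_rot: [-180.0, 0.0, 163.4]
ft_force: [0.0, -0.3, -0.6]
finger_gap: 0.287
grip_force: 59.5
[ 397.1239239  -206.24645442  198.12474435] [-1.79944686e+02  1.62561145e-01  1.63331949e+02]
```

View pics/g2.png

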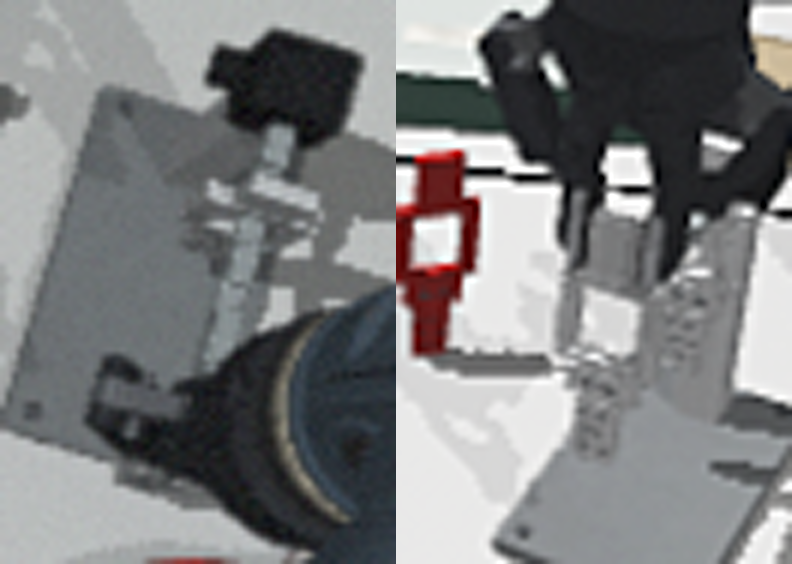

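Side crop: gauge held upright; tab top about (622,210), window upper edge about (610,290), fingers at either side of the tab. Top crop: dark notch line at about (240,283), gripper over the nose end.

```bash
python3 - <<'E'
from h import *
p=r.get_obs()['tcp_pos'];u=np.array([np.cos(np.radians(-16.7)),np.sin(np.radians(-16.7)),0])
c=np.array([p[0],p[1],0])
for nm,h in(('tabtop',127),('winTop',90),('winBot',56),('step',50)):
    for zb in(94,97):
        for sx in(-4,):
            q=proj('side',c+u*sx+[0,0,zb+h])[0];print(nm,zb,((q-[300,150]+.5)*6-.5+[396,0]).round(0))
# nose tip, bar in side/top view
cs=np.array([493.2,-234.6,0])
v=np.array([-u[1],u[0],0])
for x,y,z in((-63,0,178),(-63,0,156),(-33.5,5,170),(-22.5,5,170),(-22.5,-5,170),(43,0,170)):
    P=cs+u*x+v*y+[0,0,z]
    print(x,y,z,P.round(1),'top',((proj('top',P)[0]-[325,145]+.5)*6-.5).round(0),'side',((proj('side',P)[0]-[300,150]+.5)*6-.5+[396,0]).round(0))
E
```

```text
tabtop 94 [619. 227.]
tabtop 97 [620. 221.]
winTop 94 [610. 300.]
winTop 97 [611. 294.]
winBot 94 [602. 364.]
winBot 97 [603. 359.]
step 94 [601. 375.]
step 97 [601. 370.]
-63 0 178 [ 432.9 -216.5  178. ] top [215. 377.] side [645. 262.]
-63 0 156 [ 432.9 -216.5  156. ] top [200. 382.] side [639. 303.]
-33.5 5 170 [ 462.5 -220.2  170. ] top [218. 305.] side [658. 240.]
-22.5 5 170 [ 473.1 -223.3  170. ] top [226. 278.] side [667. 228.]
-22.5 -5 170 [ 470.2 -232.9  170. ] top [250. 286.] side [688. 234.]
43 0 170 [ 534.4 -247.   170. ] top [283. 128.] side [730. 162.]
```

```bash
python3 -m handwheel '{"offset":[[-15,0,1.5],[-10,0,0],[-6,0,0],[-5,0,0],[0,0,0]],"twist":[0,0,0,0,0],"gripper":[0.2,0.2,0.2,0.2,0.2]}'
```

```text
time: 7.1
tcp_pos: [430.9, -216.2, 194.8]
tcp_rot: [180.0, -0.0, 163.3]
ft_force: [-0.1, -0.4, -0.9]
finger_gap: 0.289
grip_force: 59.5
```

```bash
python3 -m handwheel '{"offset":[[-6,0,0],[-6,0,0],[-6,0,0],[0,0,0]],"twist":[0,0,0,0],"gripper":[0.2,0.2,0.2,0.2]}'
```

```text
time: 7.6
tcp_pos: [448.3, -221.5, 194.7]
tcp_rot: [180.0, -0.0, 163.3]
ft_force: [0.2, -0.9, -0.9]
finger_gap: 0.285
grip_force: 59.5
```

```bash
python3 -m handwheel '{"offset":[[-6,0,3],[-6,0,3],[-6,0,3],[0,0,0],[0,0,0]],"twist":[0,0,0,0,0],"gripper":[0.2,0.2,0.2,0.2,0.2]}';python3 -m handwheel '{"offset":[[0,0,1],[0,0,1],[0,0,1],[0,0,0]],"twist":[0,0,0,0],"gripper":[0.2,0.2,0.2,0.2]}'
```

```text
time: 8.22
tcp_pos: [465.2, -226.4, 185.7]
tcp_rot: [180.0, -0.0, 163.3]
ft_force: [-0.8, 0.6, -0.5]
finger_gap: 0.285
grip_force: 59.5
time: 8.72
tcp_pos: [465.1, -226.5, 182.7]
tcp_rot: [180.0, -0.0, 163.3]
ft_force: [0.4, -0.7, -0.7]
finger_gap: 0.288
grip_force: 59.5
```

```bash
python3 -m handwheel '{"offset":[[0,0,1],[0,0,0],[0,0,1],[0,0,0]],"twist":[0,0,0,0],"gripper":[0.2,0.2,0.2,0.2]}'
```

```text
time: 9.22
tcp_pos: [465.2, -226.5, 180.7]
tcp_rot: [180.0, -0.0, 163.3]
ft_force: [1.0, 0.7, -0.9]
finger_gap: 0.289
grip_force: 59.5
```

```bash
python3 -m handwheel '{"offset":[[0,0,1],[0,0,0],[0,0,1],[0,0,0]],"twist":[0,0,0,0],"gripper":[0.2,0.2,0.2,0.2]}'
```

```text
time: 9.72
tcp_pos: [465.2, -226.5, 178.7]
tcp_rot: [180.0, -0.0, 163.3]
ft_force: [-0.3, -0.4, -0.6]
finger_gap: 0.288
grip_force: 59.5
```

```bash
python3 -m handwheel '{"offset":[[0,0,1],[0,0,0],[0,0,0]],"twist":[0,0,0],"gripper":[0.2,0.2,0.2]}'
```

```text
time: 10.1
tcp_pos: [465.2, -226.5, 177.8]
tcp_rot: [-180.0, -0.0, 163.3]
ft_force: [0.6, 0.4, -1.0]
finger_gap: 0.287
grip_force: 59.5
```

```bash
python3 -m handwheel '{"offset":[[0,0,1],[0,0,0],[0,0,0]],"twist":[0,0,0],"gripper":[0.2,0.2,0.2]}'
```

```text
time: 10.48
tcp_pos: [465.2, -226.5, 176.8]
tcp_rot: [180.0, -0.0, 163.3]
ft_force: [0.1, -0.2, -0.8]
finger_gap: 0.29
grip_force: 59.5
```

```bash
python3 -m handwheel '{"offset":[[0,0,0.7],[0,0,0],[0,0,0]],"twist":[0,0,0],"gripper":[0.2,0.2,0.2]}'
```

```text
time: 10.85
tcp_pos: [465.2, -226.5, 176.1]
tcp_rot: [180.0, -0.0, 163.3]
ft_force: [0.6, 0.6, -0.7]
finger_gap: 0.286
grip_force: 59.5
```

```bash
python3 -m handwheel '{"offset":[[0,0,0.7],[0,0,0],[0,0,0]],"twist":[0,0,0],"gripper":[0.2,0.2,0.2]}'
```

```text
time: 11.22
tcp_pos: [465.3, -226.6, 176.0]
tcp_rot: [-180.0, 0.0, 163.3]
ft_force: [-1.4, -0.2, 3.2]
finger_gap: 0.284
grip_force: 59.8
```

```bash
python3 -m handwheel '{"offset":[[0,0,0.7],[0,0,0],[0,0,0]],"twist":[0,0,0],"gripper":[0.2,0.2,0.2]}'
```

```text
time: 11.6
tcp_pos: [465.3, -226.6, 176.0]
tcp_rot: [-180.0, 0.1, 163.3]
ft_force: [-1.8, 2.7, 5.5]
finger_gap: 0.288
grip_force: 60.2
```

Contact is at TCP z 176.0, which is where the notch floor was predicted. I'll probe gently along the bar for both notch walls.

```bash
python3 -m handwheel '{"offset":[[0,0,-2.5],[-1,0,0],[0,0,0],[0,0,0]],"twist":[0,0,0,0],"gripper":[0.2,0.2,0.2,0.2]}';python3 -m handwheel '{"offset":[[-1,0,0],[0,0,0],[0,0,0]],"twist":[0,0,0],"gripper":[0.2,0.2,0.2]}'
```

```text
time: 12.1
tcp_pos: [466.1, -226.7, 176.7]
tcp_rot: [180.0, -0.0, 163.3]
ft_force: [0.1, -0.7, -1.6]
finger_gap: 0.284
grip_force: 59.6
time: 12.48
tcp_pos: [467.2, -227.1, 177.2]
tcp_rot: [180.0, 0.0, 163.3]
ft_force: [-0.0, 0.4, -0.7]
finger_gap: 0.292
grip_force: 59.6
```

```bash
python3 -m handwheel '{"offset":[[-0.7,0,0],[0,0,0],[0,0,0]],"twist":[0,0,0],"gripper":[0.2,0.2,0.2]}';python3 -m handwheel '{"offset":[[-0.7,0,0],[0,0,0],[0,0,0]],"twist":[0,0,0],"gripper":[0.2,0.2,0.2]}'
```

```text
time: 12.85
tcp_pos: [467.3, -227.2, 177.2]
tcp_rot: [-180.0, -0.1, 163.3]
ft_force: [-2.7, 1.4, 0.6]
finger_gap: 0.288
grip_force: 59.6
time: 13.22
tcp_pos: [467.4, -227.2, 177.2]
tcp_rot: [-180.0, -0.1, 163.3]
ft_force: [-4.2, 2.0, 1.5]
finger_gap: 0.287
grip_force: 59.6
```

```bash
python3 -m handwheel '{"offset":[[2.4,0,0],[1.2,0,0],[0,0,0],[0,0,0]],"twist":[0,0,0,0],"gripper":[0.2,0.2,0.2,0.2]}';python3 -m handwheel '{"offset":[[0.7,0,0],[0,0,0],[0,0,0]],"twist":[0,0,0],"gripper":[0.2,0.2,0.2]}';python3 -m handwheel '{"offset":[[0.7,0,0],[0,0,0],[0,0,0]],"twist":[0,0,0],"gripper":[0.2,0.2,0.2]}'
```

```text
time: 13.72
tcp_pos: [465.4, -226.6, 177.3]
tcp_rot: [-180.0, 0.0, 163.3]
ft_force: [-0.3, -0.1, -0.5]
finger_gap: 0.286
grip_force: 59.6
time: 14.1
tcp_pos: [464.4, -226.3, 177.2]
tcp_rot: [-180.0, 0.0, 163.3]
ft_force: [-0.5, 0.3, -1.0]
finger_gap: 0.289
grip_force: 59.6
time: 14.48
tcp_pos: [464.2, -226.2, 177.3]
tcp_rot: [180.0, 0.1, 163.3]
ft_force: [1.2, -0.8, -1.4]
finger_gap: 0.286
grip_force: 59.5
```

```bash
python3 -m handwheel '{"offset":[[-1.9,0,0],[0,0,0.8],[0,0,0.5],[0,0,0],[0,0,0]],"twist":[0,0,0,0,0],"gripper":[0.2,0.2,0.2,0.2,0.2]}';python3 -m handwheel '{"offset":[[0,0,0.3],[0,0,0],[0,0,0]],"twist":[0,0,0],"gripper":[0.2,0.2,0.2]}' 20
```

```text
time: 15.1
tcp_pos: [465.4, -226.6, 176.1]
tcp_rot: [-180.0, -0.0, 163.3]
ft_force: [-1.0, -0.1, 1.5]
finger_gap: 0.29
grip_force: 59.6
time: 15.48
tcp_pos: [465.5, -226.6, 176.0]
tcp_rot: [-180.0, 0.0, 163.3]
ft_force: [-2.5, 1.2, 3.0]
finger_gap: 0.283
grip_force: 59.7
```

```bash
python3 -m handwheel '{"offset":[[0,0,0],[0,0,0],[0,0,0],[0,0,0],[0,0,0]],"twist":[0,0,0,0,0],"gripper":[0.32,0.36,0.42,0.5,0.5]}' 20; python3 - <<'E'
from h import *
t=optics.read_camera('top');s=optics.read_camera('side')
f=lambda im,x,y,w,h,k:cv2.resize(im[y:y+h,x:x+w],None,fx=k,fy=k,interpolation=cv2.INTER_CUBIC)
cv2.imwrite('pics/g3.png',np.hstack([f(t,325,145,66,94,6),f(s,300,130,66,94,6)]))
print(r.get_obs()['ft_force'])
E
```

```text
time: 16.1
tcp_pos: [465.6, -226.6, 175.6]
tcp_rot: [-180.0, 0.0, 163.3]
ft_force: [-0.6, 0.4, -0.2]
finger_gap: 0.5
grip_force: 0.0
[-1.0064482   0.10658769 -0.03824129]
```

View pics/g3.png

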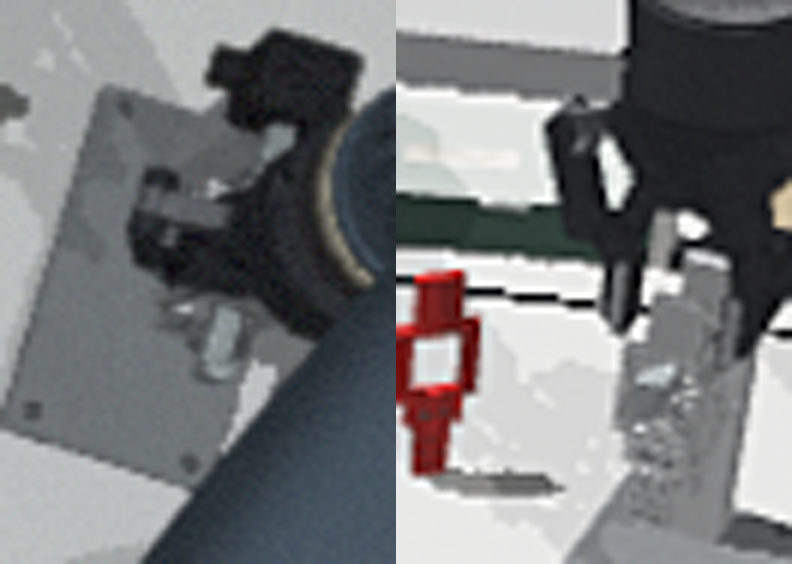

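The gauge hangs on the bar with the fingers clear on both sides: side crop shows the window and bar at (655,375) and the fingers at (620,300) and (745,330). Next I retract straight up.

```bash
python3 -m handwheel '{"offset":[[0,0,-5],[0,0,-15],[0,0,-30],[0,0,-40],[0,0,-20]],"twist":[0,0,0,0,0],"gripper":[0.5,0.5,0.5,0.5,0.5]}'; python3 -m handwheel '{"offset":[[60,0,0],[60,0,0],[60,0,0],[0,0,0]],"twist":[0,0,0,0],"gripper":[0.5,0.5,0.5,0.5]}'; python3 - <<'E'
from h import *
t=optics.read_camera('top');s=optics.read_camera('side')
f=lambda im,x,y,w,h,k:cv2.resize(im[y:y+h,x:x+w],None,fx=k,fy=k,interpolation=cv2.INTER_CUBIC)
cv2.imwrite('pics/g4.png',np.hstack([f(t,325,145,66,94,6),f(s,310,150,66,94,6)]))
E
```

```text
time: 16.82
tcp_pos: [466.3, -227.2, 289.7]
tcp_rot: [-179.9, 0.3, 163.3]
ft_force: [-0.4, -0.2, -0.5]
finger_gap: 0.504
grip_force: 0.0
time: 17.32
tcp_pos: [290.6, -173.6, 287.7]
tcp_rot: [-179.9, 0.2, 163.2]
ft_force: [-0.0, -0.0, 1.3]
finger_gap: 0.502
grip_force: 0.0
```

View pics/g4.png

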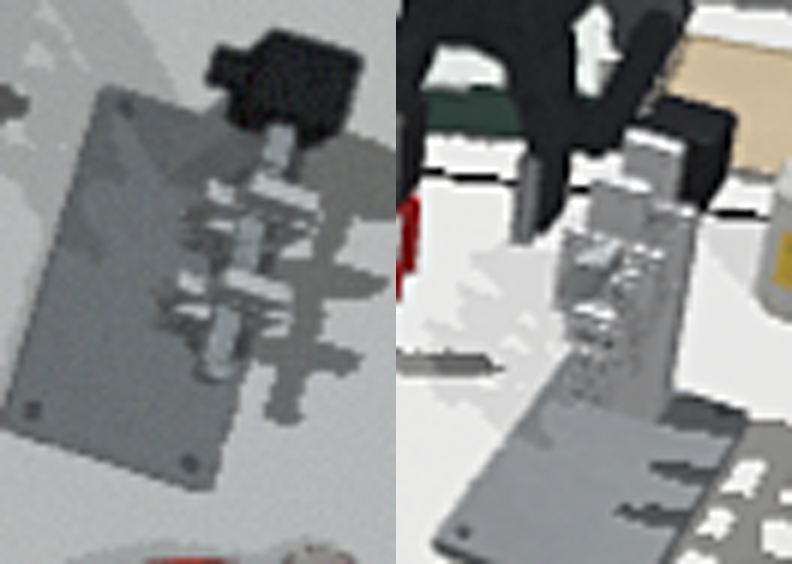

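Top crop: the spare gauge hangs parallel to and in front of the first, at (255,285) and (285,195). The first gauge has not moved, and both cast upright shadows. The gripper is clear, so I'm handing in.

```bash
python3 -c "
from cell import job
print(job.job_done())"
```

```text
the job is handed in; nothing more can be done
None
```

The spare gauge now hangs upright in the notch, in front of the first gauge, which the last picture shows unmoved; the gripper is clear, and I handed the job in at about 17 s.

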